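Clear the stencil jig and put each tile on its drying pad

ROBOT

A 6-joint arm with a two-finger parallel gripper is mounted at the origin on the work surface. World frame = base frame: x ahead of the robot, y to its left, z up, the work surface at z = 0. Lengths are in m, angles in rad, forces in N, time in s.
With the tool pointing down it reaches from about 0.25 to 0.775 m from the base axis. Payload 4 kg.
Tool frame: the origin (TCP) lies on the centre line of the jaws, within the pads' length; the fingertips stand 17 mm ahead of it and the grasp point (between the pads) lies 2 mm behind it; y points along the fingers, x is the direction in which the jaws open and shut, and the axes are right-handed (so a half turn about y gives the same grasp; the last joint's range is limited). The gripper opens to 85 mm and grips with 20 to 120 N. Pads are 22 mm wide; open, the fingers measure 114 mm over their backs; the gripper's body (76 mm by 85 mm) begins 54 mm behind the grasp point. The pads swing forward as they close: fully open they stand 13 mm farther back than shut.
Start: joints at [-1.31, 0.087, 1.371, -0, 1.684, -0.103], TCP at [0.196, -0.514, 0.248] pointing down, gripper open.
Joint ranges: [-3.1, 3.1], [-0.76, 2.03], [0.27, 2.55], [-1.08, 4.22], [0.17, 2.65], [-2.57, 2.57]. Speed limits (rad/s): [2.79, 2.79, 3.14, 3.14, 3.14, 3.14].

INTERFACE

Orientations are given as a rotation vector (axis times angle).
In Python, from rig import ctrl, eyes gives the robot as it stands. Calls block until the motion is done:
- ctrl.move_to(position, orientation): joint-space move of the TCP to a pose.
- ctrl.servo_line(position, feed=0.15, attitude=None, guard=None): straight line of the TCP; attitude=None keeps the orientation; feed is the mean speed in m/s. With guard (N) it stops when the force on the tool has changed by that much, and returns True; else False.
- ctrl.goto_joints(angles): joint-space move.
- ctrl.grip(opening, newtons=None): finger opening in m; newtons is the grip in N (None keeps the last); returns when the fingers have stopped.
- ctrl.wait(seconds).
- ctrl.ik(position, orientation): joint angles nearest the present ones, or None.
- ctrl.get_obs(): the state.
- eyes.read_camera(name): name is "side" or "top" or "wrist"; returns a dict with "pixels" (384x512x3 uint8, red, green, blue), "vertical_fov" (degrees; the focal length in pixels is half the picture's height over the tangent of half this angle, whatever the lens; pixels are square), "cx", "cy" (the principal point, pixels), "camera_from_world" (4x4, takes a point from world to camera coordinates). Camera axes: x right, y down, z forward; pixel columns grow to the right and rows downward; lengths in m; the calibration is good to about 2 mm. A picture is of the moment at which its call begins. There is no depth.
A pose or a line that the arm cannot do raises ctrl.MotionError and nothing moves.
- ctrl.finish_job(): hands the job in, once; it reports no verdict.
The state is a dict: "clock": time; "joint_pos": joint angles; "joint_velocities": joint speeds; "tau": joint torques, N m; "eef_pos": TCP position; "eef_rot": TCP orientation; "ft_force": force on the tool from outside, world axes, zero at the start; "torque": the same for the moment, N m; "gripper_width": finger opening in m.
Only numpy, scipy, OpenCV 4.12 (cv2) and the standard library are available. Lean on these libraries where they do the work, as an engineer would, in place of code of your own. Each camera call takes 0.05 s, during which the arm holds its last target. There are 200 camera calls.

TASK

Lift the stencil plate straight up, keeping it level, until it is clear of the jig's two dowels, and lay it on the large rectangular dark rubber pad. Put each of the three tiles (square, hexagonal, round) on the dark rubber pad of its own shape. Everything must lie flat, well centred on its pad and turned so that its sides run along the pad's sides; do not shift or knock over the small glaze jar standing among them.

Things in the scene. Friction and masses are not known exactly. Their poses are not given: they have to be found in the camera images.
- stencil_plate: Aluminium plate 100 (x) by 140 (y) by 6 mm, 0.25 kg, window 84 x 44 mm, two 9 mm holes at y = +-54 mm. Black grip bar along y over the window's middle, over the centre of mass: 12 mm wide (x), 72 mm long, 36 to 50 mm above the plate's underside, on 8 mm posts at y = +-32 mm. Starts on the jig's dowels, covering a tile. Origin: centre of underside, z up; a half turn makes no difference.
- jig: Fixed jig: two dark wooden rails along x, 100 mm long, 24 wide, 20 high, centred at y = +-54 mm; in the 84 mm channel between, open at both ends, a tile lies on the bench. On each rail's middle stands an 8 mm steel dowel, 20 mm tall (top 40 mm above the bench); the plate fits over both with 0.5 mm play and rests on the rails. Origin on the bench midway between the rails, z up.
- plate_pad: Flat dark rubber pad, a rectangle 124 mm (x) by 164 mm (y), 4 mm thick, fixed on the bench; the stencil plate (x along x, either way round) belongs on it. Origin at the centre of its underside, z up, so something lying on the pad has its underside 4 mm above this origin. 
- square_tile: White square (56 by 56 mm) tile, 16 mm thick, about 80 g, small blue flower in the middle (the same on all three). Origin at the centre of its underside, z up. Lies flat on the bench; one of the three tiles, a different one each time, lies in the jig's channel under the stencil plate, the others lie free. Its sides are parallel to x and y.
- hex_tile: White regular hexagonal (56 mm across flats, 65 mm across corners) tile, 16 mm thick, about 80 g, small blue flower in the middle (the same on all three). Origin at the centre of its underside, z up. Lies flat on the bench; one of the three tiles, a different one each time, lies in the jig's channel under the stencil plate, the others lie free. A pair of flats faces +x and -x.
- round_tile: White round (56 mm diameter) tile, 16 mm thick, about 80 g, small blue flower in the middle (the same on all three). Origin at the centre of its underside, z up. Lies flat on the bench; one of the three tiles, a different one each time, lies in the jig's channel under the stencil plate, the others lie free. 
- square_pad: Flat dark rubber pad, a square 80 by 80 mm, 4 mm thick, fixed on the bench; the square tile belongs on it. Origin at the centre of its underside, z up, so something lying on the pad has its underside 4 mm above this origin. Sides parallel to x and y.
- hex_pad: Flat dark rubber pad, a regular hexagon 80 mm across the flats, 4 mm thick, fixed on the bench; the hexagonal tile belongs on it. Origin at the centre of its underside, z up, so something lying on the pad has its underside 4 mm above this origin. A pair of flats faces +x and -x.
- round_pad: Flat dark rubber pad, a disc of 80 mm diameter, 4 mm thick, fixed on the bench; the round tile belongs on it. Origin at the centre of its underside, z up, so something lying on the pad has its underside 4 mm above this origin. 
- glaze_jar: Small closed glaze jar of green glass with a white cap, 54 mm diameter, 55 mm high, standing upright on the bench; leave it where it is. Origin at the centre of its underside.
There are look-alikes about, which are no part of the job. Of the things shaped like the jig, the wooden one is meant.

How it is judged:
By the outcome, as a careful person would: the job done as asked, in the order asked, and still so for the second after the job is handed in, with the robot touching nothing.
It also fails if it takes over 118 s, if anything falls off the work surface, if the arm or the gripper's body presses on something with over 40 N, if the wrist force passes 120 N, or if a joint passes its speed limit or range.

## Working session

There is one attempt and no reset: what is moved stays moved. The work goes in short steps, each a Python script; the robot and the scene stay as the last script left them, time stands still between calls to the robot, and variables do not carry over. Pictures are saved under pics/ and viewed, about 12 in all and at most 16, crops included, and the job is handed in when it is done.

```bash
mkdir -p pics; ls
python3 - <<'E'
from rig import ctrl, eyes
import cv2,numpy as np,pickle
for n in("top","side"):
    c=eyes.read_camera(n); cv2.imwrite(f"pics/{n}0.png",cv2.resize(c["pixels"][:,:,::-1],(800,600),interpolation=cv2.INTER_CUBIC)); pickle.dump(c,open(f"{n}0.pkl","wb"))
    print(n,c["vertical_fov"],c["cx"],c["cy"],np.round(c["camera_from_world"],4).tolist())
o=ctrl.get_obs();print(o["eef_rot"],o["clock"],o["gripper_width"])
E
```

```text
pics
top 49.141633422327516 259.6171324815513 190.45886817859218 [[-0.0216, -0.9994, -0.0278, 0.0077], [-0.9902, 0.0252, -0.1376, 0.4855], [0.1382, 0.0245, -0.9901, 1.0926], [0.0, 0.0, 0.0, 1.0]]
side 44.279242083323034 258.6515126376263 190.1770743826041 [[0.9969, -0.0783, 0.0063, -0.5106], [-0.0399, -0.5742, -0.8178, 0.0511], [0.0677, 0.815, -0.5755, 1.3496], [0.0, 0.0, 0.0, 1.0]]
[-1.35830707  0.93823903 -0.93575717] 0.1 0.0856141592499756
```

View pics/top0.png

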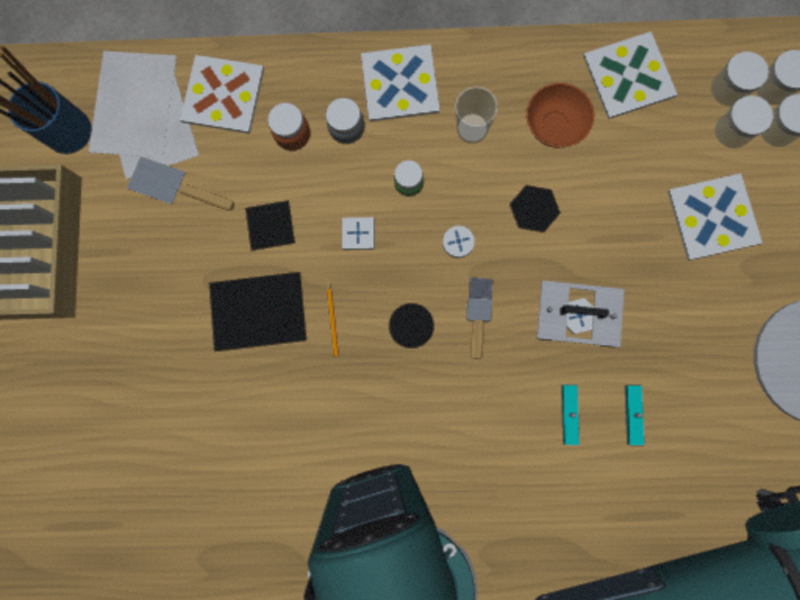

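View pics/side0.png

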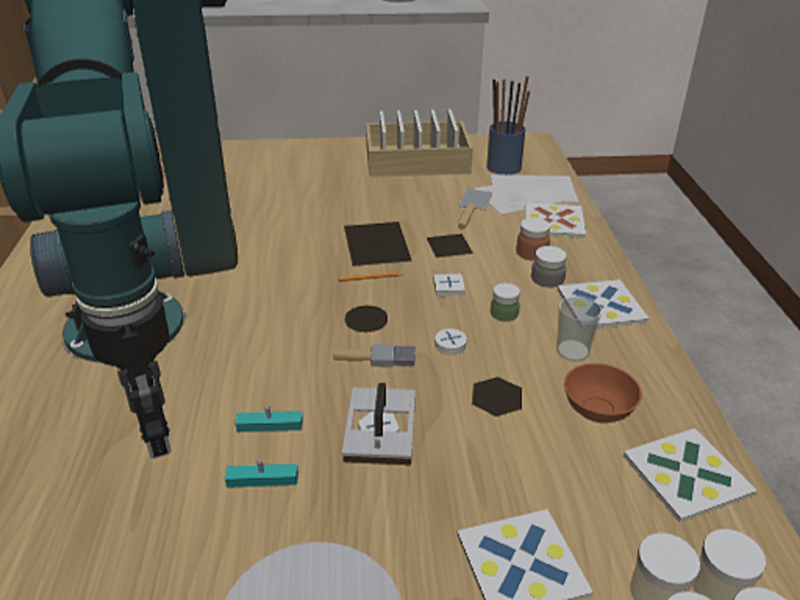

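The top view shows the wooden jig with the plate at (581,313), and the hex tile visible in its window. The square tile is at (358,233), the round tile at (459,240) and the jar at (408,178). The pads are plate (258,311), square (270,225), hex (535,208) and round (411,325). The teal jig at (603,415) is the decoy.

```bash
cat > h.py <<'E'
from rig import ctrl, eyes
import cv2,numpy as np,pickle
from scipy.spatial.transform import Rotation as Ro
def K(c):
    f=c["pixels"].shape[0]/2/np.tan(np.radians(c["vertical_fov"]/2)); return f
def world(c,uv,z):
    uv=np.atleast_2d(np.array(uv,float)); T=np.array(c["camera_from_world"]);R=T[:3,:3];o=-R.T@T[:3,3]
    d=np.c_[(uv[:,0]-c["cx"])/K(c),(uv[:,1]-c["cy"])/K(c),np.ones(len(uv))]@R
    return (o+d*((z-o[2])/d[:,2])[:,None])[:,:2]
def pix(c,p):
    q=np.array(c["camera_from_world"])@np.r_[p,1]; return K(c)*q[0]/q[2]+c["cx"],K(c)*q[1]/q[2]+c["cy"]
def rot(a): # jaw axis at angle a in world xy, tool y down
    x=np.array([np.cos(a),np.sin(a),0]);y=np.array([0,0,-1.]);return Ro.from_matrix(np.c_[x,y,np.cross(x,y)]).as_rotvec()
def blob(c,uv,z,half,dark):
    """contour of the bright/dark blob nearest pixel uv -> world centre, and contour"""
    g=c["pixels"].astype(int); 
    m=(g.max(2)<60) if dark else ((g.min(2)>125)&(g.max(2)-g.min(2)<40))
    w=np.zeros(m.shape,np.uint8);u,v=map(int,uv);s=np.s_[max(v-half,0):v+half,max(u-half,0):u+half];w[s]=m[s]
    cs,_=cv2.findContours(w,cv2.RETR_EXTERNAL,cv2.CHAIN_APPROX_NONE)
    k=max(cs,key=cv2.contourArea)[:,0,:]
    P=(world(c,k,z)*1e4).astype(np.float32)
    M=cv2.moments(P);r=cv2.minAreaRect(P)
    return np.array([M["m10"],M["m01"]])/M["m00"]/1e4,np.array(r[0])/1e4,np.array(r[1])/1e4,r[2],P/1e4
def hexang(P,n):
    d=P-P.mean(0); 
    best=[ (max(max(d@[np.cos(a+i*2*np.pi/n),np.sin(a+i*2*np.pi/n)]) for i in range(n)),a) for a in np.radians(np.arange(0,360/n,.5))]
    return np.degrees(min(best)[1])
def snap(name,fn=None):
    c=eyes.read_camera(name)
    if fn: cv2.imwrite("pics/"+fn,cv2.resize(c["pixels"][:,:,::-1],(768,576),interpolation=cv2.INTER_CUBIC)); pickle.dump(c,open(fn+".pkl","wb"))
    return c
E
python3 - <<'E'
from h import *
c=pickle.load(open("top0.pkl","rb"));s=.64
for n,uv,z,h,d in [("plate_pad",(258,311),.004,40,1),("square_pad",(270,225),.004,22,1),("hex_pad",(535,208),.004,22,1),("round_pad",(411,325),.004,22,1),("sq",(358,233),.016,16,0),("rd",(459,240),.016,16,0),("plate",(581,313),.026,36,0),("jar",(408,178),.055,14,0)]:
    b=blob(c,(uv[0]*s,uv[1]*s),z,h,d); print(n,b[0].round(4),b[1].round(4),b[2].round(4),round(b[3],1),hexang(b[4],6) if "hex" in n else "")
print("bar",world(c,np.array([[563,310],[609,313]])*s,.07))
R=Ro.from_rotvec(ctrl.get_obs()["eef_rot"]).as_matrix();print(R.round(2))
w=snap("wrist");T=np.array(w["camera_from_world"]);print("cam in tool",(R.T@(-T[:3,:3].T@T[:3,3]-ctrl.get_obs()["eef_pos"])).round(3),(T[:3,:3]@R).round(2).tolist(),w["vertical_fov"])
E
```

```text
plate_pad [0.4733 0.2606] [0.4734 0.2606] [0.1215 0.1621] 5.5 
square_pad [0.6285 0.2396] [0.6285 0.2395] [0.0775 0.0772] 8.6 
hex_pad [ 0.6455 -0.2363] [ 0.6455 -0.2363] [0.0847 0.0776] 78.4 48.5
round_pad [ 0.4413 -0.0111] [ 0.4426 -0.0112] [0.0713 0.0742] 88.7 
sq [0.6076 0.0803] [0.6076 0.0804] [0.0529 0.0546] 89.2 
rd [ 0.5874 -0.0977] [ 0.5885 -0.0974] [0.055  0.0534] 88.4 
plate [ 0.4529 -0.3014] [ 0.4529 -0.3014] [0.1394 0.0997] 82.5 
jar [ 0.7007 -0.0124] [ 0.7007 -0.0114] [0.046 0.042] 88.3 
bar [[ 0.45330348 -0.26311463]
 [ 0.44647991 -0.33783572]]
[[ 0.36 -0.    0.93]
 [-0.93  0.    0.36]
 [-0.   -1.    0.  ]]
cam in tool [-0.    -0.125  0.07 ] [[1.0, -0.0, 0.0], [0.0, -0.28, -0.96], [0.0, 0.96, -0.28]] 64.11996322223321
```

Run:
```python
from h import *
p=[.4505,-.301]
for a in (-7,173): print(a,ctrl.ik([*p,.25],rot(np.radians(a))))
a=-7 if ctrl.ik([*p,.25],rot(np.radians(-7))) is not None else 173
t=ctrl.get_obs()["clock"]
ctrl.move_to([*p,.25],rot(np.radians(a)));c=snap("wrist","w1.png");print(ctrl.get_obs()["clock"]-t, pix(c,[*p,.07]))
```

```text
-7 [-0.69368323  0.06862942  1.38728217  0.          1.68568106 -0.57151019]
173 None
1.3083 (np.float64(252.87820088033706), np.float64(174.14522387767016))
```

View pics/w1.png

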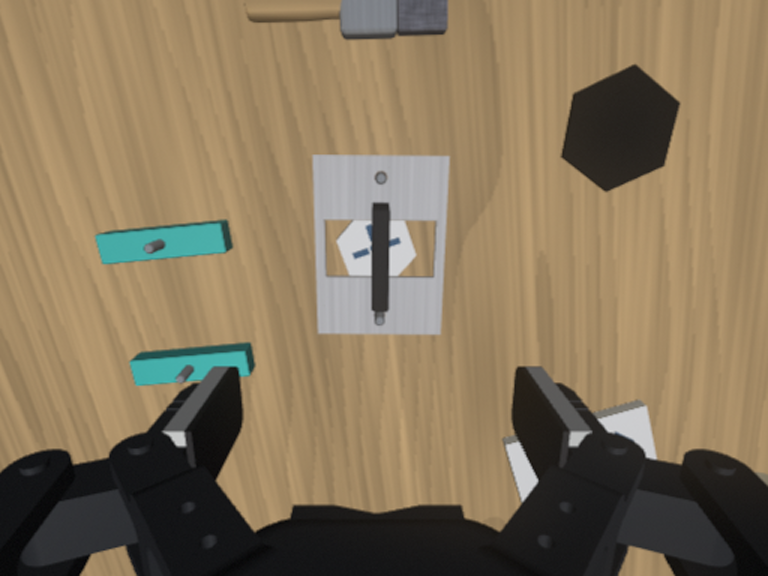

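The plate is square in the wrist view: corners (313,155), (449,155), (441,334), (318,334), bar from (380,204) to (380,311). The hex pad is at (620,128).

Run:
```python
from h import *
c=pickle.load(open("w1.png.pkl","rb"))
W=world(c,np.array([[313,155],[449,155],[441,334],[318,334]])/1.5,.026);print(W.round(4),W.mean(0))
e=lambda a,b:np.degrees(np.arctan2(*(b-a)[::-1]));print(e(W[0],W[1]),e(W[3],W[2]),e(W[2],W[1])-90,e(W[3],W[0])-90)
B=world(c,np.array([[380,204],[380,311]])/1.5,.07);print("bar",B,B.mean(0),e(B[1],B[0])-90)
b=blob(c,(385/1.5,245/1.5),.026,75,0);print(b[:4])
b=blob(c,(620/1.5,128/1.5),.004,60,1);print("hexpad",b[:4],hexang(b[4],6))
```

```text
[[ 0.4111 -0.2264]
 [ 0.5096 -0.2386]
 [ 0.4921 -0.3777]
 [ 0.3925 -0.3654]] [ 0.45130357 -0.30201733]
-7.074197379697585 -7.065930955868054 -7.179306935477385 -7.656599360809551
bar [[ 0.45562049 -0.26285028]
 [ 0.44662359 -0.33662234]] [ 0.45112204 -0.29973631] -6.953192412163219
(array([ 0.45067519, -0.30140712]), array([ 0.45075107, -0.30141567]), array([0.14031586, 0.10086526]), 82.47667694091797)
hexpad (array([ 0.64312177, -0.23655077]), array([ 0.64332246, -0.23658401]), array([0.09080908, 0.07853991]), 18.13030242919922) 48.00000000000001
```

Run:
```python
from h import *
S=[]
for i,(x,y,a) in enumerate([(.53,.25,5),(.53,0.0,0)]):
    ctrl.move_to([x,y,.25],rot(np.radians(a)));c=snap("wrist",f"w2{i}.png");S.append(c)
for i,n,p,z,h,d in [(0,"plate_pad",(.473,.2606),.004,95,1),(0,"square_pad",(.6285,.2396),.004,55,1),(1,"round_pad",(.4415,-.011),.004,48,1),(1,"sq",(.6076,.0803),.016,38,0),(1,"rd",(.588,-.0975),.016,38,0),(0,"sq",(.6076,.0803),.016,38,0)]:
    u=pix(S[i],[*p,z])
    try: b=blob(S[i],u,z,h,d); print(n,np.round(np.array(u)*1.5),b[0].round(4),b[1].round(4),b[2].round(4),round(b[3],1))
    except Exception as ex: print(n,u,ex)
a,b=[cv2.imread(f"pics/w2{i}.png") for i in(0,1)]
cv2.imwrite("pics/w2.png",cv2.resize(np.vstack([a,b]),(450,600)) if 0 else cv2.resize(np.hstack([a,b]),(800,300)));print(ctrl.get_obs()["clock"])
```

```text
plate_pad [309. 224.] [0.4712 0.2612] [0.4713 0.2612] [0.1217 0.1619] 5.5
square_pad [495. 266.] [0.6268 0.2404] [0.6266 0.2401] [0.0783 0.0781] 8.1
round_pad [271. 258.] [ 0.4396 -0.0104] [ 0.4395 -0.0104] [0.0774 0.0759] 0.0
sq [482. 142.] [0.6055 0.0799] [0.6055 0.0799] [0.0564 0.0564] 89.4
rd [446. 361.] [ 0.5857 -0.097 ] [ 0.5858 -0.0967] [0.0554 0.0545] 0.0
sq [447. 438.] [0.6053 0.0841] [0.6055 0.0842] [0.0641 0.0569] 89.3
4.55
```

View pics/w2.png

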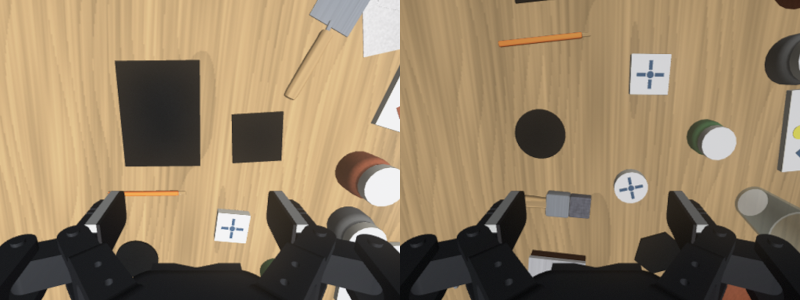

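The left image shows the plate pad at (158,113) and the square pad at (258,137). The right image shows the round pad at (540,133), the square tile (650,74), the round tile (631,187) and the jar (711,140). Next I pick up the plate.

Run:
```python
from h import *
r=rot(np.radians(-7.15));p=[.4509,-.3012]
ctrl.grip(.04,60)
ctrl.move_to([*p,.13],r)
print(ctrl.servo_line([*p,.061],feed=.08,guard=8))
ctrl.grip(0.0,60);o=ctrl.get_obs();print(o["gripper_width"],o["ft_force"],o["eef_pos"])
print(ctrl.servo_line([*p,.095],feed=.04),ctrl.get_obs()["ft_force"],ctrl.get_obs()["torque"])
ctrl.servo_line([*p,.17],feed=.15)
o=ctrl.get_obs();print(o["gripper_width"],o["ft_force"],o["torque"],o["clock"]);snap("side","s3.png")
cv2.imwrite("pics/s3c.png",cv2.resize(pickle.load(open("s3.png.pkl","rb"))["pixels"][170:320,150:350,::-1],(640,480)))
```

```text
False
0.010822181008191007 [2.11602883 0.99089787 2.3611232 ] [ 0.45168954 -0.30162284  0.06193359]
False [ 0.35777942 -0.57607005 -3.44603674] [0.07449595 0.05793666 0.05341517]
0.01095507187503618 [-0.17388593 -0.24964591 -2.7982111 ] [ 0.03662573  0.01170572 -0.01033608] 9.3417
```

View pics/s3c.png

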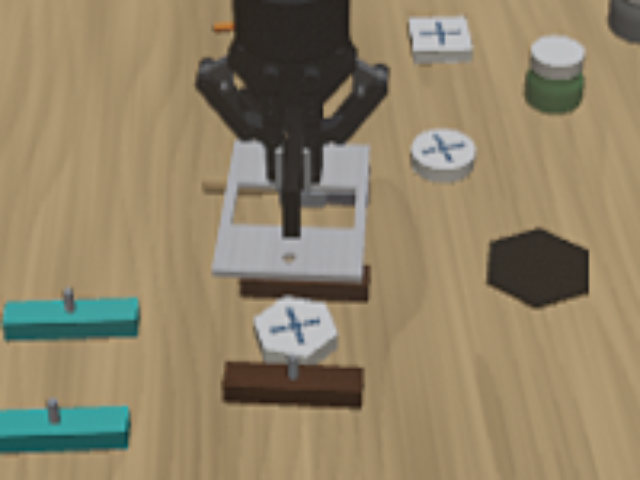

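The plate is level in the gripper and clear of the dowels. The hex tile lies free in the channel at (295,328) in the crop. Next I lay the plate on its pad.

Run:
```python
from h import *
p=[.472,.261];r=rot(np.radians(5.5))
ctrl.servo_line([*p,.17],feed=.2,attitude=r)
print(ctrl.servo_line([*p,.055],feed=.1))
print(ctrl.servo_line([*p,.042],feed=.02,guard=3));o=ctrl.get_obs();print(o["eef_pos"],o["ft_force"],o["clock"])
ctrl.grip(.04,60);z=ctrl.get_obs()["eef_pos"][2]
ctrl.servo_line([*p,.14],feed=.12)
ctrl.move_to([.5,.25,.25],r);ctrl.grip(.085)
c=snap("wrist","w4.png")
u=pix(c,[*p,.01]);print(ctrl.get_obs()["clock"])
b=blob(c,u,.010,100,0);print("plate",b[1],b[2],b[3])
g=c["pixels"].astype(int)
b=blob(c,u,.004,100,1);print("pad",b[1],b[2],b[3])
```

```text
False
True
[0.47213343 0.26107571 0.04595556] [0.01493519 0.00576359 4.1862346 ] 14.1583
16.6
plate [0.47052578 0.26116978] [0.10027834 0.14006234] 5.379676342010498
pad [0.47137451 0.26094863] [0.12190465 0.16036566] 5.498950004577637
```

View pics/w4.png

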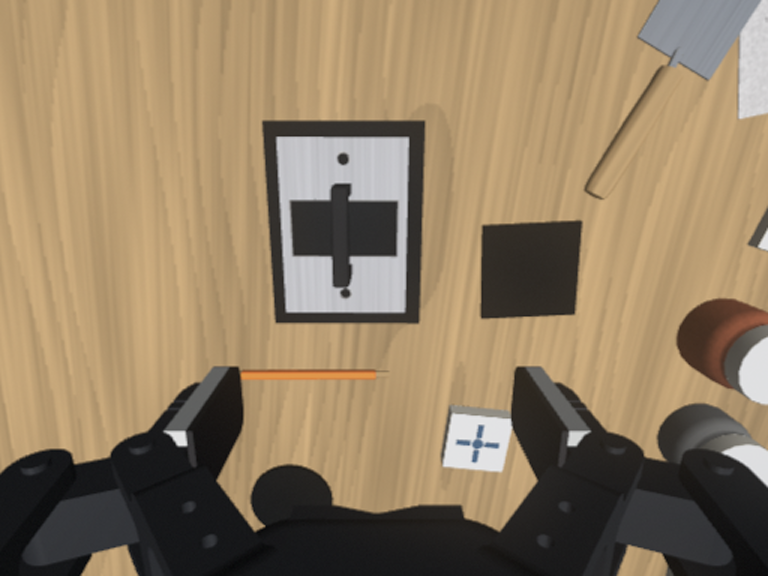

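The plate sits within 1 mm and 0.2° of its pad's centre; plate corners run (275,137) to (408,313). Now the square tile, going down under guard to find the fingertip depth.

```bash
cat >> h.py <<'E'
def pick(p,a,op=.068,lo=.004,lift=.10):
    r=rot(np.radians(a));ctrl.grip(op,50);ctrl.move_to([*p,lift],r)
    ctrl.servo_line([*p,.032],feed=.12)
    hit=ctrl.servo_line([*p,lo],feed=.02,guard=4);z=ctrl.get_obs()["eef_pos"][2]
    z=z+.003 if hit else z
    ctrl.servo_line([*p,z],feed=.03);ctrl.grip(0.,50);o=ctrl.get_obs()
    print("hit",hit,"z",z,o["gripper_width"],o["eef_pos"].round(4) if hasattr(o["eef_pos"],"round") else o["eef_pos"],o["ft_force"])
    ctrl.servo_line([*p,lift],feed=.1);print("held",ctrl.get_obs()["gripper_width"],ctrl.get_obs()["clock"]);return z
def place(p,a,z,lift=.10):
    r=rot(np.radians(a));c=np.array(ctrl.get_obs()["eef_pos"])
    ctrl.servo_line([*p,lift],feed=.2,attitude=r)
    ctrl.servo_line([*p,z+.012],feed=.1)
    hit=ctrl.servo_line([*p,z],feed=.02,guard=3);o=ctrl.get_obs();print("touch",hit,o["eef_pos"],o["ft_force"])
    ctrl.grip(.072);ctrl.servo_line([*p,lift],feed=.12);print(ctrl.get_obs()["clock"])
E
python3 - <<'E'
from h import *
z=pick([.6063,.0803],-.6)
open("z.txt","w").write(str(z))
snap("side","s5.png")
cv2.imwrite("pics/s5c.png",cv2.resize(pickle.load(open("s5.png.pkl","rb"))["pixels"][110:260,200:400,::-1],(640,480)))
E
```

```text
hit True z 0.012954574014862719 0.05467255958412167 [0.6067 0.0803 0.0133] [-0.56351463 -0.29660231  1.53606251]
held 0.05469704325776548 21.2
```

View pics/s5c.png

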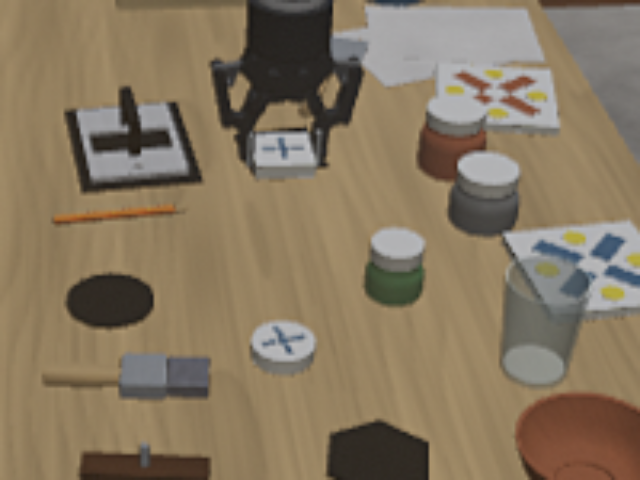

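The square tile is held level at (285,150). The jar at (395,268) hasn't moved. Next I place it and survey the hex.

Run:
```python
from h import *
place([.6276,.2402],8.3,.0145)
ctrl.move_to([.56,.24,.25],rot(np.radians(8)));c=snap("wrist","w6.png")
u=pix(c,[.627,.24,.02]);b=blob(c,u,.020,45,0);print("sq",b[1],b[2],b[3]);b=blob(c,u,.004,60,1);print("pad",b[1],b[2],b[3])
ctrl.move_to([.47,-.28,.25],rot(np.radians(-7)));c=snap("wrist","w7.png")
u=pix(c,[.451,-.30,.016]);b=blob(c,u,.016,55,0);print("hex",b[:4],hexang(b[4],6),np.array(u)*1.5)
u=pix(c,[.644,-.2365,.004]);b=blob(c,u,.004,65,1);print("hexpad",b[:4],hexang(b[4],6),np.array(u)*1.5)
a,b=[cv2.imread(f"pics/w{i}.png") for i in(6,7)]
cv2.imwrite("pics/w67.png",cv2.resize(np.hstack([a,b]),(800,300)));print(ctrl.get_obs()["clock"])
```

```text
touch True [0.62786871 0.24033761 0.01734415] [ 0.76144819 -0.46509368  3.80251622]
24.7583
sq [0.62571875 0.24049395] [0.05651138 0.05672723] 8.277653694152832
pad [0.60840986 0.23778284] [0.04084359 0.07660172] 7.862951278686523
hex (array([ 0.44828745, -0.30096388]), array([ 0.44815059, -0.30115618]), array([0.05710781, 0.06531216]), 12.379476547241211) 11.5 [357.30652792 275.20854922]
hexpad (array([ 0.64325732, -0.23648818]), array([ 0.6432353 , -0.23621411]), array([0.0885291 , 0.07960382]), 78.1117935180664) 48.00000000000001 [592.52579714 164.31142059]
27.4667
```

View pics/w67.png

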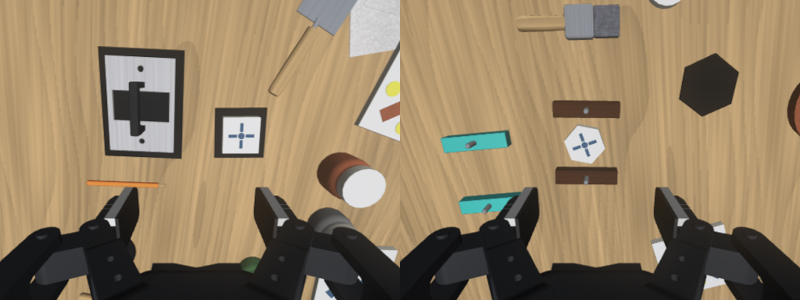

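The square is centred within 1 mm at 8.3°. The hex tile at (585,145) in the right half lies turned about 12° between the rails, and the hex pad at (709,85) is turned -12°.

Run:
```python
from h import *
z=pick([.449,-.3011],12,lift=.12)
place([.644,-.2364],-12,z+.0015,lift=.12)
ctrl.move_to([.58,-.23,.25],rot(np.radians(-12)));c=snap("wrist","w8.png")
u=pix(c,[.644,-.2365,.02]);b=blob(c,u,.020,45,0);print("hex",b[:4],hexang(b[4],6))
z=pick([.5864,-.0967],0)
place([.4402,-.0102],0,z+.0015)
ctrl.move_to([.47,0,.25],rot(0));c=snap("wrist","w9.png")
u=pix(c,[.4402,-.0102,.02]);b=blob(c,u,.020,40,0);print("rd",b[:4])
b=blob(c,u,.004,50,1);print("rpad",b[:4])
a,b=[cv2.imread(f"pics/w{i}.png") for i in(8,9)]
cv2.imwrite("pics/w89.png",cv2.resize(np.hstack([a,b]),(800,300)));print(ctrl.get_obs()["clock"])
```

```text
hit True z 0.01293613985980015 0.05468738491453367 [ 0.4493 -0.3013  0.0133] [ 0.27966706 -0.63158992  2.68551191]
held 0.055013963219328825 31.9417
touch True [ 0.64417266 -0.23649925  0.01731208] [-0.46301262 -0.80278414  3.11783577]
36.025
hex (array([ 0.64211135, -0.23701395]), array([ 0.64245513, -0.23733462]), array([0.06389918, 0.05615417]), 79.65316772460938) 48.5
hit True z 0.012932381972260272 0.05431632116395558 [ 0.5869 -0.0968  0.0134] [ 0.9729775  -0.86488827  2.72528098]
held 0.05420835607860553 41.05
touch True [ 0.44041379 -0.01022972  0.01736425] [ 0.03634915 -0.21052452  3.77069465]
44.5833
rd (array([ 0.43865424, -0.01082483]), array([ 0.43815962, -0.01111772]), array([0.05467352, 0.05467209]), 0.04453558102250099)
rpad (array([ 0.43895015, -0.01043281]), array([ 0.43867085, -0.01028935]), array([0.07568702, 0.07690073]), 0.06083926558494568)
45.2917
```

View pics/w89.png

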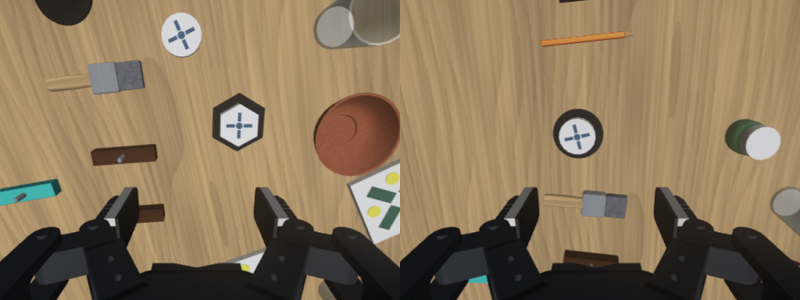

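All four pieces measure within about 1 mm. The hex at (239,125) and round at (577,136) sit centred with even margins. I'll do a final overview with the arm withdrawn.

Run:
```python
from h import *
ctrl.goto_joints([-1.31,.087,1.371,0,1.684,-.103]);c=snap("top","t10.png")
b=blob(c,(408*.64,178*.64),.055,14,0);print("jar",b[0])
for n,p,z,s in [("sq",(.6268,.2402),.02,16),("hex",(.6435,-.2364),.02,18),("rd",(.44,-.0104),.02,16),("plate",(.472,.261),.01,45)]:
    b=blob(c,pix(c,[*p,z]),z,s,0);print(n,b[1],b[3])
```

```text
jar [ 0.70056628 -0.01247823]
sq [0.62773599 0.23961863] 8.175333023071289
hex [ 0.64425039 -0.23653364] 43.62093734741211
rd [ 0.4409374  -0.01018598] 88.56897735595703
plate [0.47229326 0.26128745] 5.281163692474365
```

View pics/t10.png

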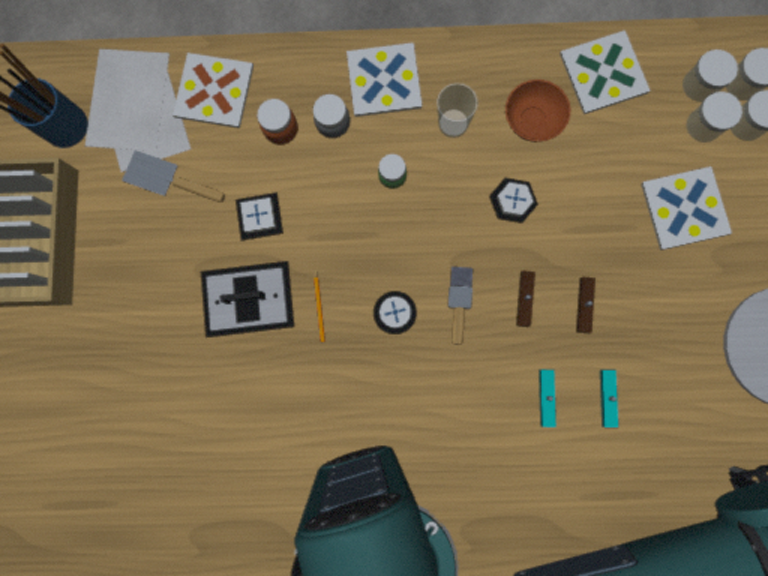

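The overview shows the plate (247,299), square (258,215), hex (514,200) and round (395,312) all centred on their pads. The jar at (392,170) has not moved.

```bash
python3 -c "
from rig import ctrl
ctrl.wait(.3);ctrl.finish_job()"
```

```text
the job is handed in; nothing more can be done
```

I lifted the stencil plate straight up off the dowels and laid it on its pad. I then put the square, hexagonal and round tiles on their pads, in that order, and handed the job in at about 47 s on the robot's clock.

- **Centring:** the wrist-camera checks put all four pieces within about 1.2 mm of their pad centres.
- **Turn:** the plate and square tile were within about 0.5° of their pads. For the hexagonal tile, one estimate was within 0.5° and the other about 1.5° off, and the even margins in the picture agree with a good fit. The final top view gave a hexagon angle of 43.6°, but that comes from a method meant for rectangles in a coarse picture, so I set it aside.
- **Jar:** it measured in the same place as at the start, to about 0.2 mm.
- **Camera disagreement:** the top and wrist cameras differ by about 2 mm in x, which is within the stated calibration. I therefore judged centring from tile and pad positions measured with the same camera. For the square tile's pad, I used the wrist view taken before placing, because the re-measurement after placing failed.

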